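# Draw the slide tray of a drying cabinet out to its stop with the tray hook

### The job

The stained slides in the drying cabinet are ready: take the tray hook from its rest, drop its tip into the finger hole of the narrow slide tray and gently draw the tray out until you feel it come up against its stop, without straining it and without touching the tray with anything but the hook. Then unhook, leaving the tray out at its stop, and lay the hook back in its rest the way it lay before. Leave the wide tray shut and the other things on the bench where they are.

Things in the scene. Friction and masses are not known exactly. Their poses are not given: they have to be found in the camera images.
- dryer_front (a point): Slide drying cabinet, fixed to the bench: white sheet-metal box 240 deep (x) x 300 wide (y) x 118 high. This point is the middle of its front face, 47 above the bench (the lower edge of the trays' fronts). Its x points straight into the cabinet, its y to the left as seen from the front, its z up; the trays slide out level along -x. Knob and display stand 12 proud of the front, above the trays.
- slide_tray: Narrow slide tray, dark steel, 98 wide, at y = -86 of dryer_front; origin under the middle of its front plate (40 high), x into the cabinet. It starts ajar, its front 0 to 48 out, and slides out along -x of dryer_front for 5 to 8 cm more, to a fixed stop faced with hard rubber, which sits differently each time and is found by feel. It runs stiffly, at about 4 N, and stays where left.
- slide_tray_hole (a point): Centre of the finger hole in the slide tray's level lip, at the lip's upper face, 52 above the bench; it moves with the tray. The hole is round, 22 across, straight through the 5 thick lip; free space below it down to the bench. The lip is 46 wide and stands 45 out from the tray's front plate; the hole's centre is 24 out from the plate, which rises 37 above the lip.
- dish_tray (a joint): How far the wide dish tray (156 wide, same lip and hole, at y = +56 of dryer_front, the left-hand one as seen from the front) has been drawn out, in m: 0 = shut. To be left shut.
- hook_grip (a point): The tray hook, loose, about 120 g: middle of its black flat-sided handle, 112 long (x) x 14 wide (y) x 18 high (z). Its x points along the handle to the hook end, z up when the hook lies in its rest. A 7 thick steel rod runs on straight from the handle along x at handle mid-height to x = 115, where it is bent down square (-z); the down-turned end reaches 35.5 below the handle's middle line.
- hook_tip (a point): Lowest point of the hook's down-turned end: 115 ahead (x) and 35.5 below (z) the middle of the handle.
- rest_seat (a point): Where the middle of the hook's handle lies when the hook is in its rest: 52 above the bench, x along the handle towards the hook end. The rest is a steel stand, fixed (base 125 x 70, 5 high), with 5 thick uprights at x = -45 and +45; the handle lies in a 20 wide notch, 43 above the bench, in each; flared mouths reach 70 above the bench. The fingers fit between the uprights.
- culture_dish: Bystander: covered culture dish, 92 across, 18 high, loose; origin at the centre of its underside. Not to be moved.
- reagent_bottle: Bystander: brown reagent bottle, 60 across, 130 high, loose; origin at the centre of its underside. Not to be moved.
- slide_box: Bystander: grey slide box, 102 x 87 x 38 high, loose; origin at the centre of its underside. Not to be moved.
Mind the look-alikes: they are no part of the job. What is shaped like the part that bears rest_seat but blue is not meant. Of the things that look like the part that bears hook_grip, the larger one is meant.

How it is judged (in metres and radians):
On the way, in this order (a step that is already met when the one before it is completed fails the run):
1. the hook is lifted out of its rest (distance between hook_grip and rest_seat above 0.04 m), for 0.1 s.
2. the hook's tip is down in the finger hole of the slide tray (horizontal distance between hook_tip and slide_tray_hole below 0.012 m and z of hook_tip in the frame of slide_tray_hole below -0.006 m and distance of slide_tray_hole from where it was at the start of the episode below 0.04 m), for 0.1 s.
3. the tray has been drawn up against its stop (within 3 mm) by the hook in its hole (value of joint slide_tray above 0.077 m and horizontal distance between hook_tip and slide_tray_hole below 0.014 m and contact force between tray_hook and slide_tray above 0.5 N), for 0.04 s.
At the end, for the whole second after the job is handed in: The slide tray stands out at its stop (within 4 mm), the wide tray is shut (within 5 mm), and the hook lies at rest in both notches of its rest, the way round it lay before: handle middle within 15 mm of its seat, in line with the rest within 7 degrees, tip down (tilt under 8 degrees) (value of joint slide_tray above 0.076 m and value of joint dish_tray below 0.005 m and distance between hook_grip and rest_seat below 0.015 m and angle between the x axis of hook_grip and the x axis of rest_seat, either way round below 0.12 rad and angle between hook_grip's own z axis and vertical below 0.15 rad and x of hook_tip in the frame of rest_seat above 0.09 m and linear speed of tray_hook below 0.02 m/s); the robot touches nothing.
It fails at once if the tray or its stop is strained: the hook bears on the slide tray with more than 22 N (contact force between tray_hook and slide_tray above 22 N).
It fails at once if the fingers or the arm touch the slide tray (contact force between any of the fingers, the arm and slide_tray above 0.5 N).
It fails at once if the wide tray is drawn out (over 8 mm) (value of joint dish_tray above 0.008 m).
It fails at once if a bystander is moved (over 15 mm) (distance of any of culture_dish, reagent_bottle, slide_box from where it was at the start of the episode above 0.015 m).
It also fails if it takes over 64 s, if anything falls off the work surface, if the arm or the gripper's body presses on something with over 40 N, if the wrist force passes 120 N, or if a joint passes its speed limit or range.

### The arm

A 6-joint arm with a two-finger parallel gripper is mounted at the origin on the work surface. World frame = base frame: x ahead of the robot, y to its left, z up, the work surface at z = 0. Lengths are in mm, angles in rad, forces in N, time in s.
With the tool pointing down it reaches from about 350 to 775 mm from the base axis. Payload 7.3 kg.
Tool frame: the origin (TCP) lies midway between the tips of the shut fingers; the grasp point (between the pads) lies 19 mm behind it; x points along the fingers, y is the direction in which the jaws open and shut, and the axes are right-handed (so a half turn about x gives the same grasp; the last joint's range is limited). The gripper opens to 92 mm and grips with 3 to 60 N. Pads are 19 mm wide; open, the fingers measure 130 mm over their backs; the gripper's body (75 mm by 190 mm) begins 47 mm behind the grasp point.
Start: joints at [-1.402, 0.342, 1.524, -0, 1.275, -0.146], TCP at [162.576, -499.213, 226.741] pointing down, gripper open.
Joint ranges: [-2.53, 2.53], [-0.77, 2.02], [0.04, 2.7], [-1, 4.14], [0.28, 2.66], [-3.11, 3.11]. Speed limits (rad/s): [2.57, 2.57, 3.14, 3.14, 3.14, 3.14].

### API

Orientations are given as [roll, pitch, yaw] about the fixed x, y, z axes, in that order (R = Rz(yaw) Ry(pitch) Rx(roll)).
In Python, from plant import bot gives the robot as it stands. The module is installed in compiled form; this text tells all that it offers.
- The arm moves only by the shell command python3 -m handwheel 'ROWS' [OPENING]. ROWS is JSON, a list that holds one entry, the list of rows, each a list of 4 numbers: the shift along the tool's x, y, z in cm, then the turn about the tool's x in rad. A call has 1 to 8 rows; each row shifts and turns the commanded pose from where the row before left it, along the tool's axes as they then stand; what a row does not reach is not made up. A row lasts 1/12 s, in which the tool goes at most 41.7 mm and 7.16 degrees, less where a joint would pass 70% of its speed; a pose out of reach is approached as far as the arm can. A call is refused whole if a number of a shift passes 4.17 or a number of a turn 0.125, either way. A call with a gripper value outside its range is refused whole. OPENING is the opening, from 0 (shut) to 1 (fully open), set as the call begins (- or left out, the last holds). The fingers move at their own pace and stop on an object; the grip force is fixed at half the most. Time passes only in rows, so rows that do not move let the fingers close. It gives the time, the measured TCP pose, the force and the opening at its end, in the units of the state.
- bot.get_obs(): the state, without advancing time (a new reading comes with each control period).
- bot.capture(name): name is "scene" or "top"; returns (picture, depth): 384x512x3 uint8, red, green, blue; 384x512 float32, mm along the optical axis (not along the pixel's ray), 0 where there is no reading.
- bot.camera_model(name): a dict with "fx", "fy", "cx", "cy" (pixels), "dist_coeffs" ([k1, k2, p1, p2, k3] as OpenCV has them; the pictures are not rectified), "position" and "rotation" of the camera in the world. Camera axes: x right, y down, z forward; pixel columns grow to the right and rows downward; lengths in mm; the calibration is good to about 2 mm. A picture is of the moment at which its call begins. camera_model takes no time and is no camera call.
- bot.close_job(): hands the job in, once; it reports no verdict.
Trained networks look in the newest picture that a camera, given by its name, has taken for a name from the list of things; names that differ only in an ending like _2 or _b are one class to them, and where a whole thing is asked for, a point or a joint stands for the part that bears it (a point fixed in the world has none). Each returns a list of dicts, best first, with "conf" (0 to 1); they miss things now and then, are a little off and sometimes report something else, mostly with a low value. They report only what shows in the picture. A call takes as long as a camera call. They do not tell look-alikes from the thing itself.
- bot.find_in(camera, label): "bbox" ([left, top, width, height] in pixels, round what is visible of it).
- bot.spot_point(camera, label): "point" ([column, row] in pixels: a listed point, or the origin of a listed thing).
The state is a dict: "time": time; "joint_positions": joint angles; "dq": joint speeds; "tau": joint torques, N m; "tool_pos": TCP position; "tcp_rot": TCP orientation; "contact_force": force on the tool from outside, world axes, zero at the start; "moment": the same for the moment, N m; "grip_width": finger opening in mm.
Only numpy, scipy, OpenCV 4.12 (cv2) and the standard library are available. Lean on these libraries where they do the work, as an engineer would, in place of code of your own. Each camera call takes 0.05 s, during which the arm holds its last target.

## Working session

There is one attempt and no reset: what is moved stays moved. The work goes in short steps, Python scripts to look and compute and a shell command to move; the robot and the scene stay as the last step left them, time stands still between calls to the robot, and variables do not carry over. Pictures are saved under pics/ and viewed, and the job is handed in when it is done.

```bash
mkdir -p pics; cat > h.py <<'E'
import numpy as np, cv2
from plant import bot
def ray(cam,px):
    m=bot.camera_model(cam)
    K=np.array([[m['fx'],0,m['cx']],[0,m['fy'],m['cy']],[0,0,1]])
    p=cv2.undistortPoints(np.array([[px]],float),K,np.array(m['dist_coeffs'],float))[0,0]
    R=np.array(m['rotation']); R=R if R.shape==(3,3) else None
    return np.array(m['position'],float), R@np.array([p[0],p[1],1.0])
def at_z(cam,px,z):
    o,d=ray(cam,px); return o+d*(z-o[2])/d[2]
def at_depth(cam,px,dep):
    o,d=ray(cam,px); return o+d*dep
def proj(cam,P):
    m=bot.camera_model(cam)
    K=np.array([[m['fx'],0,m['cx']],[0,m['fy'],m['cy']],[0,0,1]])
    R=np.array(m['rotation']).T
    q=R@(np.array(P,float)-m['position'])
    return cv2.projectPoints(q.reshape(1,1,3),np.zeros(3),np.zeros(3),K,np.array(m['dist_coeffs'],float))[0][0,0]
E
python3 - <<'E'
from h import *
np.set_printoptions(precision=3,suppress=True)
for c in ('scene','top'):
    print(bot.camera_model(c))
    p,d=bot.capture(c); np.save(f'{c}_d.npy',d); cv2.imwrite(f'{c}.png',p[:,:,::-1])
    cv2.imwrite(f'pics/{c}0.png',cv2.resize(p[:,:,::-1],(800,600)))
    for l in ['dryer_front','slide_tray_hole','hook_grip','hook_tip','rest_seat','slide_tray','culture_dish','reagent_bottle','slide_box']:
        r=bot.spot_point(c,l)
        for x in r[:4]: print(c,l,np.array(x['point']),round(x['conf'],2), d[min(383,max(0,int(x['point'][1]))),min(511,max(0,int(x['point'][0])))])
print(bot.get_obs())
E
```

```text
{'fx': 348.836502536387, 'fy': 348.836502536387, 'cx': 255.50738582057795, 'cy': 191.28147172018805, 'dist_coeffs': array([0.013, 0.   , 0.   , 0.   , 0.   ]), 'position': array([1068.599,  -83.528,  736.582]), 'rotation': array([-2.546, -0.009,  1.636])}
scene dryer_front [413.4 166.3] 0.94 841.5152
scene dryer_front [386.3 188.5] 0.32 897.3862
scene slide_tray_hole [391.  190.1] 0.74 836.79034
scene slide_tray_hole [205.5 168.1] 0.46 852.2723
scene hook_grip [274.7 181.9] 0.79 907.1636
scene hook_grip [209.9 163.6] 0.78 861.5522
scene hook_tip [198.1 211.3] 0.64 853.71094
scene hook_tip [251.  165.4] 0.59 937.83136
scene rest_seat [208.9 164.1] 0.94 861.8155
scene rest_seat [241.4 115.1] 0.92 1030.9894
scene rest_seat [223.1 278.2] 0.89 755.2717
scene slide_tray [394.8 193.7] 0.81 828.6917
scene slide_tray [124.3 156.8] 0.64 900.2015
scene culture_dish [306.3 238.2] 0.94 793.99585
scene reagent_bottle [138.1 219. ] 0.72 793.7374
scene slide_box [125.2 159.1] 0.74 895.72296
scene slide_box [395.6 193. ] 0.63 826.6516
{'fx': 470.3852017775026, 'fy': 470.3852017775026, 'cx': 249.11053
[... 491 characters left out ...]
1
top rest_seat [270.7 107.9] 0.71 1512.7166
top rest_seat [275.8 264.4] 0.69 1466.2389
top slide_tray [150.9 184.3] 0.75 1439.008
top culture_dish [215.7 152.5] 0.94 1489.5729
top reagent_bottle [345.9 158.2] 0.58 1410.3479
top slide_box [370.4 214.1] 0.67 1445.8307
{'time': 1.0, 'joint_positions': array([-1.402,  0.342,  1.524,  0.   ,  1.275, -0.146]), 'dq': array([0.   , 0.   , 0.   , 0.001, 0.001, 0.   ]), 'tau': array([  0.001, -43.113, -24.449,   0.072,   0.049,   0.   ]), 'tool_pos': array([ 162.582, -499.196,  226.741]), 'tcp_rot': array([ 1.573,  1.571, -1.254]), 'contact_force': array([ 0.33 ,  0.153, -0.398]), 'moment': array([0.013, 0.03 , 0.039]), 'grip_width': 92.113456192741}
```

```bash
python3 - <<'E'
s=open('h.py').read()
s=s.replace("R=np.array(m['rotation']); R=R if R.shape==(3,3) else None","R=Rot(m)").replace("R=np.array(m['rotation']).T","R=Rot(m).T")
s=s.replace("def ray","from scipy.spatial.transform import Rotation as RR\ndef Rot(m): return RR.from_euler('xyz',m['rotation']).as_matrix()\ndef ray",1)
open('h.py','w').write(s)
E
python3 - <<'E'
from h import *
np.set_printoptions(precision=1,suppress=True)
for c in('scene','top'):
    m=bot.camera_model(c);print(Rot(m)[:,2])
for c,p,z in [('scene',(391,190),52),('top',(155.4,189),52),('scene',(274.7,182),52),('scene',(209.9,163.6),52),('top',(248,196),52),('top',(298,198),52),('top',(296,202),52),('top',(271,108),52),('top',(276,264),52),('scene',(209,164),52),('scene',(241,115),52),('scene',(223,278),52),('top',(135,213),47),('scene',(413,166),47)]: print(c,p,at_z(c,p,z))
E
```

```text
[-0.6 -0.  -0.8]
[ 0.1  0.  -1. ]
scene (391, 190) [578.5 213.7  52. ]
top (155.4, 189) [570.9 210.9  52. ]
scene (274.7, 182) [574.8 -63.5  52. ]
scene (209.9, 163.6) [ 529.8 -227.2   52. ]
top (248, 196) [546.3 -72.5  52. ]
top (298, 198) [ 538.5 -225.2   52. ]
top (296, 202) [ 526.4 -218.8   52. ]
top (271, 108) [ 820.  -146.7   52. ]
top (276, 264) [ 339.9 -154.8   52. ]
scene (209, 164) [ 531.2 -229.3   52. ]
scene (241, 115) [ 352.4 -164.9   52. ]
scene (223, 278) [ 821.6 -159.8   52. ]
top (135, 213) [498.3 273.5  47. ]
scene (413, 166) [496.9 282.2  47. ]
```

View pics/scene0.png

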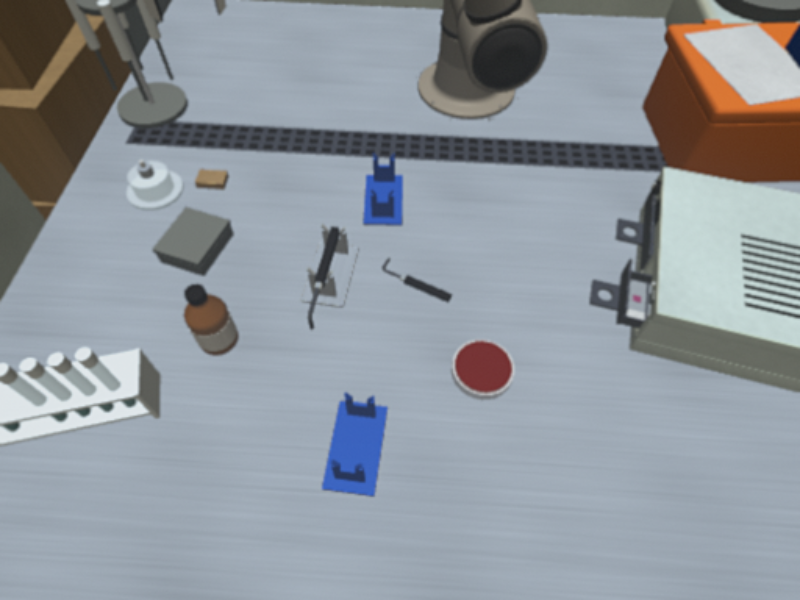

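View pics/top0.png

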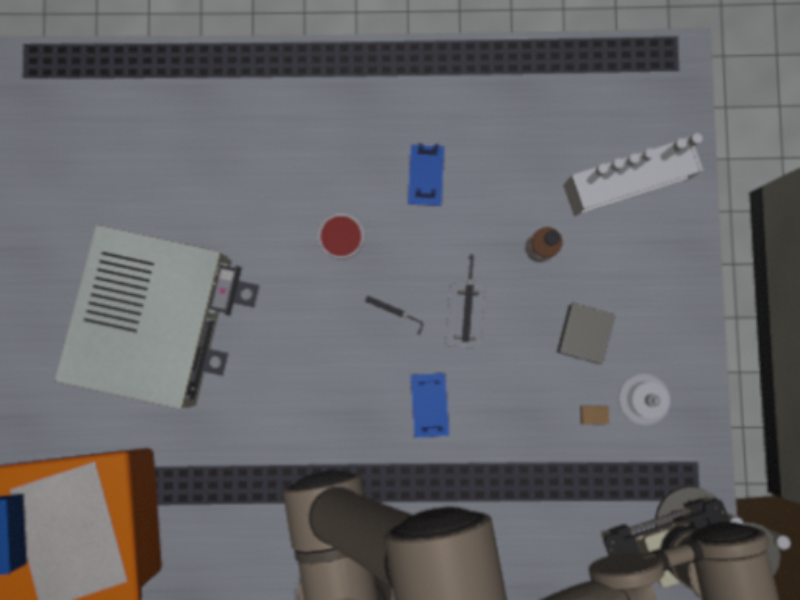

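```bash
python3 - <<'E'
from h import *
t=cv2.imread('top.png'); s=cv2.imread('scene.png')
a=cv2.resize(t[150:240,225:345],None,fx=6,fy=6,interpolation=cv2.INTER_CUBIC)
cv2.imwrite('pics/hk.png',a)
b=cv2.resize(t[150:250,100:180],None,fx=6,fy=6,interpolation=cv2.INTER_CUBIC)
cv2.imwrite('pics/tr.png',b)
c=cv2.resize(s[130:220,180:300],None,fx=6,fy=6,interpolation=cv2.INTER_CUBIC)
cv2.imwrite('pics/hks.png',c)
d=cv2.resize(s[120:220,370:440],None,fx=6,fy=6,interpolation=cv2.INTER_CUBIC)
cv2.imwrite('pics/trs.png',d)
E
```

```text
(no output)
```

View pics/hk.png

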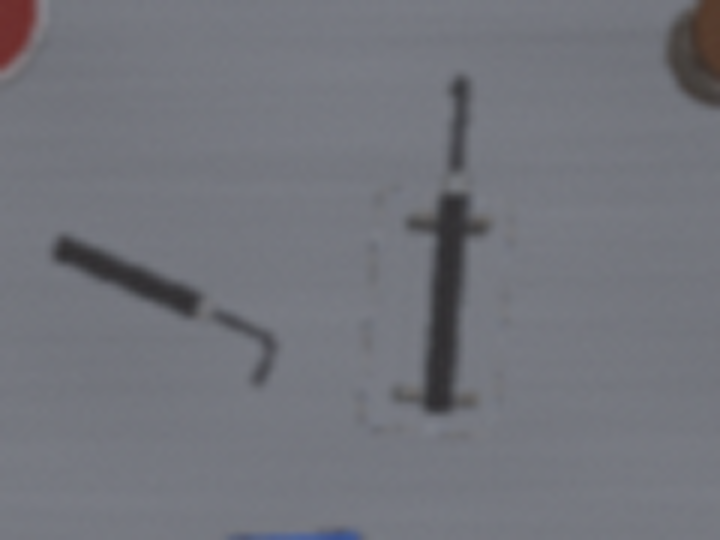

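View pics/tr.png

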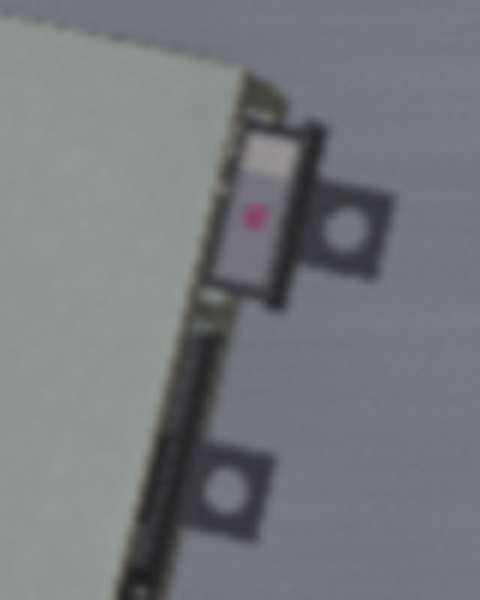

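View pics/hks.png

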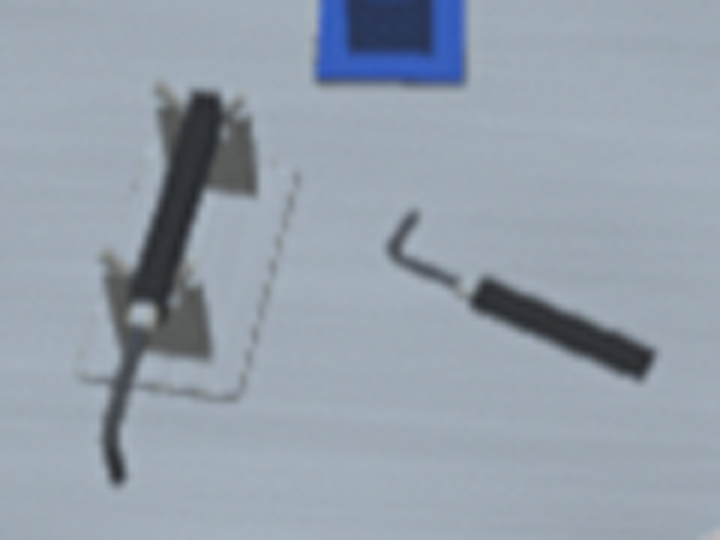

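View pics/trs.png

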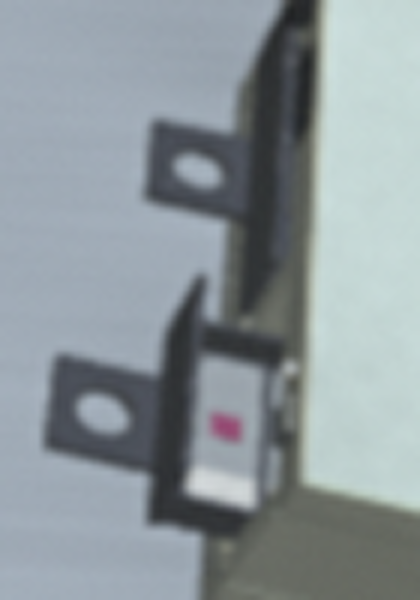

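```bash
python3 - <<'E'
from h import *
np.set_printoptions(precision=1,suppress=True)
P=lambda p,o:(p[0]/6+o[0]-.4,p[1]/6+o[1]-.4)
T=(225,150);TR=(100,150);S=(180,130);SR=(370,120)
def go(n,c,p,o,z): r=at_z(c,P(p,o),z); print(n,c,r); return r
a=go('front',"top",(455,194),T,61);b=go('rear',"top",(438,411),T,61);print(np.linalg.norm(a-b),(a+b)/2,np.degrees(np.arctan2(*(a-b)[[1,0]])))
a=go('front',"scene",(148,300),S,61);b=go('rear',"scene",(207,94),S,61);print(np.linalg.norm(a-b),(a+b)/2,np.degrees(np.arctan2(*(a-b)[[1,0]])))
go('bend',"top",(460,83),T,55.5); go('tip','scene',(119,484),S,16.5)
h=go('hole','top',(348,229),TR,52);w=go('wide','top',(227,489),TR,52);print(h-w)
h2=go('hole','scene',(104,412),SR,52);w2=go('wide','scene',(199,171),SR,52);print(h2-w2)
# lip edge dirs
for q in [((395,194),(378,279)),((275,456),(258,542)),((205,345),(160,510))]:
    a=at_z('top',P(q[0],TR),52);b=at_z('top',P(q[1],TR),52);d=a-b;print('lip outer edge',np.linalg.norm(d),np.degrees(np.arctan2(d[1],d[0])))
d=np.load('top_d.npy')
for px in [(105,160),(130,165),(110,230),(95,225)]: print(at_depth('top',px,d[px[1],px[0]]))
# cabinet roof edge
a=at_z('top',P((245,70),TR),118);b=at_z('top',P((118,590),TR),118);d=a-b;print(np.degrees(np.arctan2(d[1],d[0])))
E
```

```text
front top [ 586.8 -232.7   61. ]
rear top [ 477.  -221.8   61. ]
110.40277617180034 [ 531.9 -227.2   61. ] -5.62975913223559
front scene [ 586.3 -232.    61. ]
rear scene [ 476.5 -222.9   61. ]
110.15287479647644 [ 531.4 -227.5   61. ] -4.735151291254434
bend top [ 644.5 -236.9   55.5]
tip scene [ 645.6 -239.9   16.5]
hole top [574.6 204.2  52. ]
wide top [443.1 264.1  52. ]
[131.5 -59.9   0. ]
hole scene [574.2 204.7  52. ]
wide scene [443.  264.1  52. ]
[131.1 -59.4   0. ]
lip outer edge 44.29647156778349 -10.893482212861816
lip outer edge 43.920029479258815 -10.546089075448512
lip outer edge 85.90467894115018 -14.482441761513806
[652.5 347.2 112.6]
[636.1 272.3 118.1]
[446.8 327.9 115.9]
[461.7 370.3 119.4]
-12.922235096155266
```

```bash
cat >> h.py <<'E'
def pose():
    o=bot.get_obs(); R=RR.from_euler('xyz',o['tcp_rot']).as_matrix(); return o,np.array(o['tool_pos']),R
def rel(target,yawjaw=None):
    """tool shift (cm) to reach target; turn to make jaw axis yaw (deg, mod 180)"""
    o,p,R=pose(); np.set_printoptions(precision=3,suppress=True)
    print('t',round(o['time'],2),'pos',p,'q',o['joint_positions'],'F',o['contact_force'],'w',round(o['grip_width'],1))
    print('R',R.round(3).tolist())
    d=R.T@(np.array(target)-p)/10
    print('shift cm',d)
    y=np.degrees(np.arctan2(R[1,1],R[0,1])); print('jaw yaw',y)
    if yawjaw is not None:
        e=(yawjaw-y+90)%180-90
        s=np.sign(R[2,0]) # turn about tool x (down => negative)
        print('turn about tool x (rad)',np.radians(e)*s,'n rows',abs(np.radians(e))/.12)
E
python3 -c "
from h import *
rel((532,-227.3,150),84.8)"
```

```text
t 1.0 pos [ 162.582 -499.196  226.741] q [-1.402  0.342  1.524  0.     1.275 -0.146] F [ 0.33   0.153 -0.398] w 92.1
R [[0.0, 0.31, -0.951], [-0.0, -0.951, -0.31], [-1.0, 0.0, -0.0]]
shift cm [  7.673 -14.417 -43.545]
jaw yaw -71.96427325871741
turn about tool x (rad) 0.4055399357290736 n rows 3.379499464408947
```

```bash
python3 - <<'E'
from h import *
t=cv2.imread('top.png'); s=cv2.imread('scene.png')
a=cv2.resize(s[0:130,0:150],None,fx=5,fy=4.5,interpolation=cv2.INTER_CUBIC)
b=cv2.resize(t[290:384,360:512],None,fx=5,fy=5,interpolation=cv2.INTER_CUBIC)
cv2.imwrite('pics/st.png',a);cv2.imwrite('pics/st2.png',b)
d=np.load('scene_d.npy')
np.set_printoptions(precision=0,suppress=True)
for px in [(95,68),(90,55),(80,35),(72,15),(60,20),(65,3),(105,30),(140,3)]: print(px,at_depth('scene',px,d[px[1],px[0]]))
E
```

```text
(95, 68) [ 136. -660.   16.]
(90, 55) [ 168. -638.   86.]
(80, 35) [ 178. -635.  158.]
(72, 15) [ 180. -632.  217.]
(60, 20) [-283. -979.  -79.]
(65, 3) [ 181. -636.  249.]
(105, 30) [ -96. -703.    4.]
(140, 3) [ 155. -446.  244.]
```

View pics/st.png

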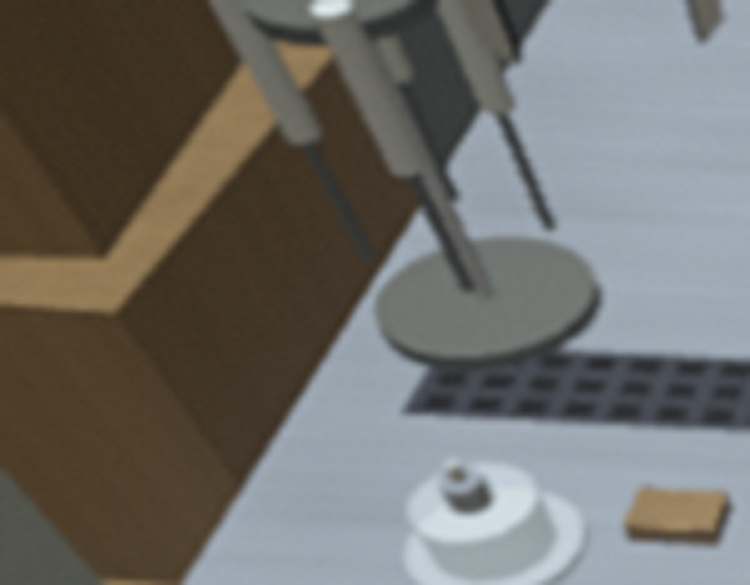

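View pics/st2.png

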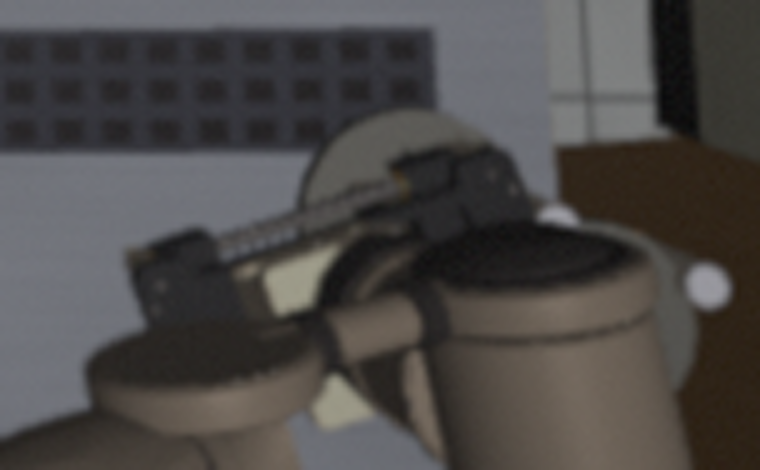

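```bash
python3 -m handwheel '[[[0,-3.5,-1,0],[0,-3.5,-1,0],[0,-0.7,-3.8,0],[0,-0.7,-3.8,0],[0,-0.7,-3.8,0],[0,-0.7,-3.8,0],[0,-0.7,-3.8,0],[0,-0.7,-3.8,0]]]' 1; python3 -c "
from h import *
rel((532,-227.3,150),84.8)"
```

```text
time: 1.67
tool_pos: [365.2, -314.8, 227.0]
tcp_rot: [1.852, 1.57, -0.975]
contact_force: [0.2, -0.7, -0.4]
grip_width: 91.7
t 1.67 pos [ 365.207 -314.752  227.025] q [-0.87   0.263  1.637 -0.     1.241  0.386] F [ 0.194 -0.723 -0.354] w 91.7
R [[0.0, 0.309, -0.951], [-0.001, -0.951, -0.309], [-1.0, 0.001, -0.0]]
shift cm [  7.704  -3.16  -18.565]
jaw yaw -71.97138900209677
turn about tool x (rad) 0.4054157425783768 n rows 3.3784645214864737
```

```bash
python3 -m handwheel '[[[0.5,-0.6,-3.6,0],[0.5,-0.6,-3.6,0],[0.5,-0.6,-3.6,0],[0.5,-0.6,-3.6,0],[0,-0.3,-2,0.12],[0,0,0,0.12],[0,0,0,0.12],[0,0,0,0.045]]]' 1; python3 -m handwheel '[[[0,0,0,0]]]'; python3 -c "
from h import *
rel((532,-227.3,150),84.8)"
```

```text
time: 2.33
tool_pos: [511.7, -238.9, 206.4]
tcp_rot: [-0.213, 1.57, 2.833]
contact_force: [0.0, -0.4, -0.6]
grip_width: 91.6
time: 2.42
tool_pos: [511.4, -239.3, 206.5]
tcp_rot: [-0.109, 1.571, 2.941]
contact_force: [0.0, 0.7, -0.8]
grip_width: 92.2
t 2.42 pos [ 511.434 -239.26   206.525] q [-0.573  0.431  1.445 -0.     1.266  1.089] F [ 0.001  0.659 -0.76 ] w 92.2
R [[-0.0, -0.091, -0.996], [0.0, -0.996, 0.091], [-1.0, -0.0, 0.0]]
shift cm [ 5.652 -1.378 -1.941]
jaw yaw -95.2289090045593
turn about tool x (rad) -0.000504557313033762 n rows 0.00420464427528135
```

```bash
python3 -m handwheel '[[[1.5,-0.7,-1,0],[1.5,-0.7,-0.9,0],[2,0,0,0],[2,0,0,0],[0,0,0,0],[0,0,0,0]]]' 0.5;  python3 - <<'E'
from h import *
rel((532,-227.3,33),84.8)
p,d=bot.capture('top'); cv2.imwrite('pics/t1.png',cv2.resize(p[140:250,225:345,::-1],None,fx=6,fy=5.4,interpolation=cv2.INTER_CUBIC))
p,d=bot.capture('scene'); cv2.imwrite('pics/s1.png',cv2.resize(p[90:240,150:300,::-1],None,fx=4,fy=4,interpolation=cv2.INTER_CUBIC))
E
```

```text
time: 2.92
tool_pos: [531.0, -227.1, 136.2]
tcp_rot: [-0.413, 1.569, 2.64]
contact_force: [0.1, -0.5, 0.3]
grip_width: 56.3
t 2.92 pos [ 530.981 -227.098  136.213] q [-0.537  0.521  1.502 -0.     1.121  1.123] F [ 0.054 -0.472  0.347] w 56.3
R [[-0.002, -0.089, -0.996], [0.001, -0.996, 0.089], [-1.0, -0.001, 0.002]]
shift cm [10.321  0.02  -0.123]
jaw yaw -95.10974547806103
turn about tool x (rad) 0.0015752385726482989 n rows 0.013126988105402491
```

View pics/s1.png

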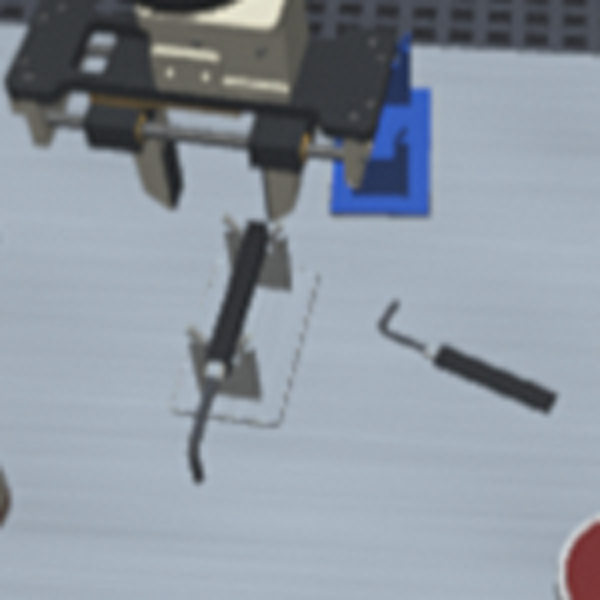

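```bash
python3 -m handwheel '[[[2.5,0,0,0],[2.5,0,0,0],[2.5,0,-0.1,0],[1.8,0,0,0],[1,0,0,0],[0,0,0,0],[0,0,0,0],[0,0,0,0]]]' 0.5; python3 -c "
from h import *
rel((532,-227.3,33),84.8)"
```

```text
time: 3.68
tool_pos: [533.6, -228.0, 35.5]
tcp_rot: [2.678, 1.568, -0.554]
contact_force: [0.3, 0.6, -0.4]
grip_width: 45.9
t 3.68 pos [ 533.571 -228.046   35.496] q [-0.536  0.649  1.593 -0.     0.896  1.125] F [ 0.255  0.573 -0.413] w 45.9
R [[0.003, -0.09, -0.996], [-0.002, -0.996, 0.09], [-1.0, 0.001, -0.003]]
shift cm [ 0.249 -0.061  0.164]
jaw yaw -95.16377761900613
turn about tool x (rad) 0.0006321998112549673 n rows 0.005268331760458061
```

```bash
python3 -m handwheel '[[[0.2,-0.05,0.1,0],[0,0,0,0]]]' 0.5;  python3 -m handwheel '[[[0,0,0,0],[0,0,0,0],[0,0,0,0],[0,0,0,0],[0,0,0,0],[0,0,0,0]]]' 0; python3 -c "
from h import *
rel((532,-227.3,33),84.8)"
```

```text
time: 3.85
tool_pos: [531.8, -227.0, 32.7]
tcp_rot: [2.637, 1.569, -0.595]
contact_force: [-0.6, 0.4, 0.6]
grip_width: 46.1
time: 4.35
tool_pos: [531.6, -226.9, 31.7]
tcp_rot: [2.04, 1.571, -1.192]
contact_force: [-0.5, -0.1, 0.3]
grip_width: 13.5
t 4.35 pos [ 531.579 -226.877   31.745] q [-0.536  0.653  1.6   -0.     0.889  1.125] F [-0.533 -0.144  0.279] w 13.5
R [[0.0, -0.09, -0.996], [-0.0, -0.996, 0.09], [-1.0, 0.0, -0.0]]
shift cm [-0.125  0.038 -0.046]
jaw yaw -95.16578454005659
turn about tool x (rad) 0.000597172431097003 n rows 0.004976436925808359
```

```bash
python3 -m handwheel '[[[-0.5,0,0,0],[-1,0,0,0],[-2,0,0,0],[-2.5,0,0,0],[-3,0,0,0],[-2.5,0,0,0],[-1,0,0,0],[0,0,0,0]]]' 0; python3 - <<'E'
from h import *
rel((548.5,92.5,150),-13)
p,d=bot.capture('scene'); cv2.imwrite('pics/s2.png',cv2.resize(p[70:240,130:300,::-1],None,fx=3.5,fy=3.5,interpolation=cv2.INTER_CUBIC))
E
```

```text
time: 5.02
tool_pos: [532.8, -227.5, 159.9]
tcp_rot: [2.693, 1.565, -0.539]
contact_force: [-0.2, -0.6, -1.7]
grip_width: 13.5
t 5.02 pos [ 532.849 -227.467  159.94 ] q [-0.536  0.495  1.474 -0.     1.166  1.125] F [-0.16  -0.608 -1.658] w 13.5
R [[0.005, -0.09, -0.996], [-0.003, -0.996, 0.09], [-1.0, 0.003, -0.006]]
shift cm [  0.901 -32.01    1.327]
jaw yaw -95.16593626571144
turn about tool x (rad) -1.4340661208204788 n rows 11.950551006837324
```

View pics/s2.png

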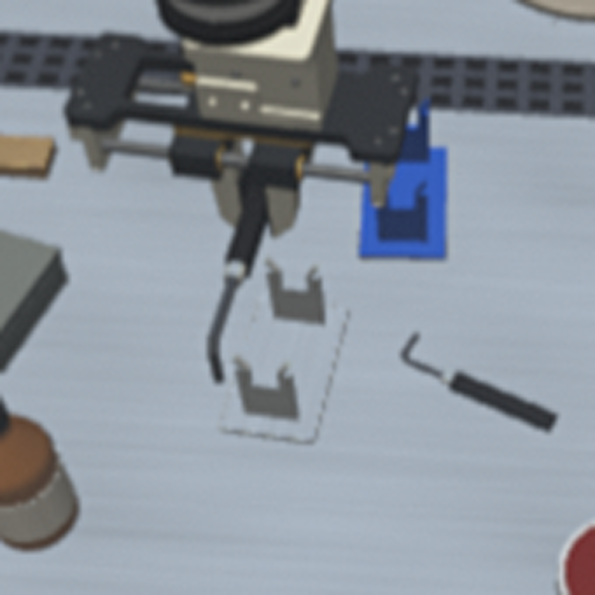

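```bash
python3 -m handwheel '[[[0,-3,0.1,0],[0,-3.5,0.1,0],[0,-3.5,0.2,0],[0,-3.5,0.2,0],[0,-3.5,0.2,0],[0,-3,0.2,0],[0,-2,0,0],[0,0,0,0]]]' 0; python3 -m handwheel '[[[0,0,0,-0.12],[0,0,0,-0.12],[0,0,0,-0.12],[0,0,0,-0.12],[0,0,0,-0.12],[0,0,0,-0.12],[0,0,0,-0.12],[0,0,0,-0.12]]]' 0; python3 -m handwheel '[[[0,0,0,-0.12],[0,0,0,-0.12],[0,0,0,-0.12],[0,0,0,-0.11],[0,0,0,0],[0,0,0,0]]]' 0;python3 - <<'E'
from h import *
rel((548.5,92.5,150),-13)
p,d=bot.capture('scene'); cv2.imwrite('pics/s3.png',cv2.resize(p[70:270,200:450,::-1],None,fx=3,fy=3,interpolation=cv2.INTER_CUBIC))
p,d=bot.capture('top'); cv2.imwrite('pics/t3.png',cv2.resize(p[110:260,100:280,::-1],None,fx=4,fy=4,interpolation=cv2.INTER_CUBIC))
E
```

```text
time: 5.73
tool_pos: [540.0, -2.7, 154.5]
tcp_rot: [-0.33, 1.566, 2.726]
contact_force: [0.9, 0.6, -1.5]
grip_width: 14.0
time: 6.4
tool_pos: [540.3, -7.3, 154.7]
tcp_rot: [-0.933, 1.567, 3.084]
contact_force: [0.6, 0.7, -1.7]
grip_width: 13.8
time: 6.9
tool_pos: [540.6, -7.1, 155.3]
tcp_rot: [-1.408, 1.568, 3.069]
contact_force: [-0.6, -1.1, -1.2]
grip_width: 13.4
t 6.9 pos [540.64   -7.148 155.289] q [-0.155  0.439  1.585 -0.     1.121  0.08 ] F [-0.577 -1.113 -1.236] w 13.4
R [[-0.003, 0.973, -0.233], [0.0, -0.233, -0.973], [-1.0, -0.003, 0.0]]
shift cm [ 0.529 -1.553 -9.874]
jaw yaw -13.454551260155903
turn about tool x (rad) -0.007933416108809937 n rows 0.06611180090674948
```

View pics/s3.png

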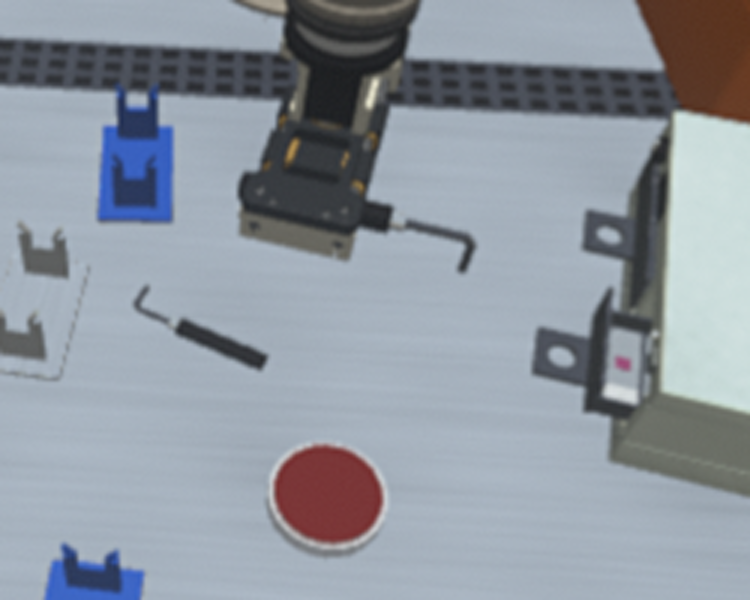

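View pics/t3.png

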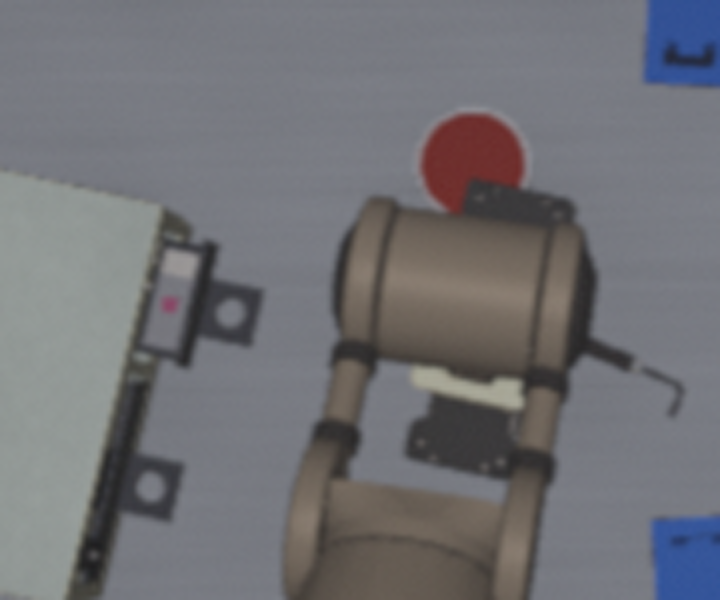

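```bash
python3 - <<'E'
from h import *
np.set_printoptions(precision=1,suppress=True)
o,p,R=pose(); hx=-R[:,2]
g=p-19*R[:,0]+np.array([0,0,1.3])
for off in (56,115):print('at',off,proj('scene',g+off*hx), 'crop',(proj('scene',g+off*hx)-[200,70])*3+1)
t=g+115*hx-[0,0,35.5]; print('tip',t,'crop',(proj('scene',t)-[200,70])*3+1)
print(at_z('scene',((463-1)/3+200,(270-1)/3+70),t[2]))
for off in (56,115): print(at_z('scene',(({56:392,115:472}[off]-1)/3+200,({56:222,115:240}[off]-1)/3+70),g[2]),g+off*hx)
E
```

```text
at 56 [329.9 143.4] crop [390.7 221.1]
at 115 [357.5 149.7] crop [473.6 240. ]
tip [567.7 104.8 140.6] crop [461.4 272. ]
[565.8 106.1 140.6]
[554.9  48.3 176.2] [554.   47.4 176.1]
[567.8 103.7 176.2] [567.7 104.8 176.1]
```

```bash
python3 -m handwheel '[[[1,-0.3,-2,0],[1,-0.4,-2.5,0],[1,-0.4,-2.5,0],[1,-0.3,-1.8,0],[1,-0.2,-1,0],[1,0,0,0],[0,0,0,0],[0,0,0,0]]]' 0;python3 - <<'E'
from h import *
rel((548,92,55),-13)
np.set_printoptions(precision=1,suppress=True)
o,p,R=pose(); hx=-R[:,2]
g=p-19*R[:,0]+np.array([0,0,1.3]);t=g+115*hx-[0,0,35.5]
p,d=bot.capture('scene'); cv2.imwrite('pics/s4.png',cv2.resize(p[100:230,320:450,::-1],None,fx=4.5,fy=4.5,interpolation=cv2.INTER_CUBIC))
c=lambda P:(proj('scene',P)-[320,100])*4.5+1.7
print('tip',t,c(t),'hole',c((574.4,204.5,52)))
E
```

```text
time: 7.67
tool_pos: [547.9, 91.4, 96.0]
tcp_rot: [-0.997, 1.569, -2.8]
contact_force: [0.0, -0.7, -0.8]
grip_width: 13.7
t 7.67 pos [547.867  91.354  96.039] q [ 0.028  0.532  1.612 -0.001  0.999  0.26 ] F [ 0.029 -0.718 -0.803] w 13.7
R [[-0.002, 0.973, -0.23], [-0.001, -0.23, -0.973], [-1.0, -0.001, 0.001]]
shift cm [ 4.104  0.004 -0.07 ]
jaw yaw -13.290915806765186
turn about tool x (rad) -0.005077438674148063 n rows 0.04231198895123386
tip [574.3 203.3  80.7] [318.  367.4] hole [302.5 399.3]
```

View pics/s4.png

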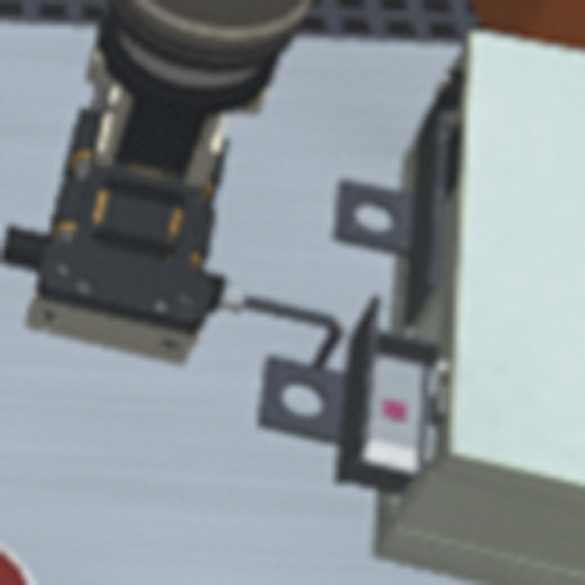

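```bash
python3 -m handwheel '[[[0.5,0,-0.05,0],[0.5,0,-0.05,0],[0.5,0,0,0],[0.5,0,0,0],[0.5,0,0,0],[0.3,0,0,0],[0,0,0,0]]]' 0; python3 -m handwheel '[[[0.3,0,0,0],[0.3,0,0,0],[0.3,0,0,0],[0.3,0,0,0],[0.2,0,0,0],[0,0,0,0],[0,0,0,0]]]' 0;python3 - <<'E'
from h import *
rel((548,92,55),-13)
np.set_printoptions(precision=1,suppress=True)
o,p,R=pose(); hx=-R[:,2]
g=p-19*R[:,0]+np.array([0,0,1.3]);t=g+115*hx-[0,0,35.5]
p,d=bot.capture('scene'); cv2.imwrite('pics/s5.png',cv2.resize(p[120:220,340:440,::-1],None,fx=6,fy=6,interpolation=cv2.INTER_CUBIC))
c=lambda P:(proj('scene',P)-[340,120])*6+2.5
print('tip',t,c(t),'bend',c(t+[0,0,35.5]),'hole',c((574.4,204.5,52)))
E
```

```text
time: 8.3
tool_pos: [547.9, 93.2, 67.8]
tcp_rot: [-1.241, 1.569, -3.043]
contact_force: [-0.7, 0.1, -1.8]
grip_width: 13.7
time: 8.88
tool_pos: [548.4, 93.3, 54.6]
tcp_rot: [-0.886, 1.571, -2.688]
contact_force: [-0.4, 0.4, -1.7]
grip_width: 13.6
t 8.88 pos [548.449  93.275  54.579] q [ 0.031  0.589  1.647 -0.     0.905  0.262] F [-0.359  0.397 -1.675] w 13.6
R [[-0.0, 0.973, -0.229], [-0.0, -0.229, -0.973], [-1.0, -0.0, 0.0]]
shift cm [-0.042 -0.015  0.134]
jaw yaw -13.236402545261306
turn about tool x (rad) -0.004126002774904838 n rows 0.03438335645754032
tip [574.8 205.2  39.4] [275.5 431.3] bend [304.4 380.1] hole [283.6 412.6]
```

View pics/s5.png

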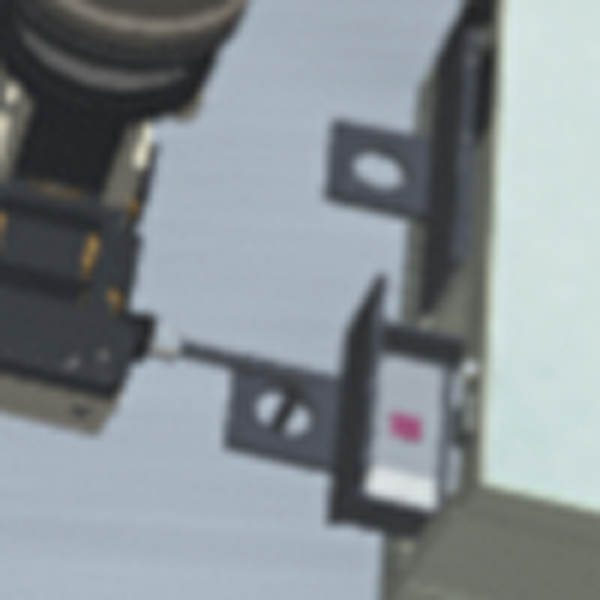

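```bash
python3 -m handwheel '[[[0,0,0.2,0],[0,0,0.3,0],[0,0,0.3,0],[0,0,0.3,0],[0,0,0.3,0],[0,0,0.3,0],[0,0,0.3,0],[0,0,0.3,0]]]' 0; python3 -m handwheel '[[[0,0,0.3,0],[0,0,0.3,0],[0,0,0.3,0],[0,0,0.3,0],[0,0,0.3,0],[0,0,0.3,0]]]' 0;python3 - <<'E'
from h import *
rel((548.4,93.3,54.6),-13)
p,d=bot.capture('scene'); cv2.imwrite('pics/s6.png',cv2.resize(p[120:220,320:440,::-1],None,fx=6,fy=6,interpolation=cv2.INTER_CUBIC))
E
```

```text
time: 9.6
tool_pos: [543.2, 70.8, 54.7]
tcp_rot: [2.457, 1.571, 0.655]
contact_force: [1.3, 4.1, -3.1]
grip_width: 13.5
time: 10.1
tool_pos: [539.0, 53.1, 54.7]
tcp_rot: [1.051, 1.571, -0.751]
contact_force: [1.9, 3.8, -2.8]
grip_width: 13.7
t 10.1 pos [539.039  53.075  54.729] q [-0.043  0.568  1.69  -0.     0.883  0.188] F [ 1.935  3.752 -2.797] w 13.7
R [[0.0, 0.973, -0.229], [-0.0, -0.229, -0.973], [-1.0, 0.0, 0.0]]
shift cm [ 0.013 -0.01  -4.13 ]
jaw yaw -13.234887321858206
turn about tool x (rad) -0.004099557137617409 n rows 0.03416297614681174
```

View pics/s6.png

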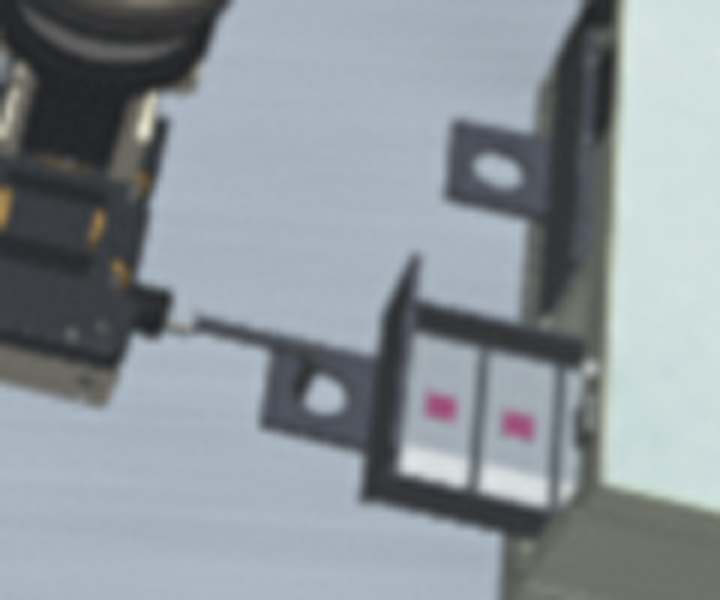

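```bash
python3 -m handwheel '[[[0,0,0.25,0],[0,0,0.25,0],[0,0,0.25,0],[0,0,0.25,0],[0,0,0.2,0]]]' 0; for i in 1; do python3 -m handwheel '[[[0,0,0.12,0],[0,0,0.12,0]]]' 0;done;  python3 -m handwheel '[[[0,0,0.12,0],[0,0,0.12,0]]]' 0
```

```text
time: 10.57
tool_pos: [536.3, 41.4, 54.7]
tcp_rot: [0.636, 1.571, -1.166]
contact_force: [1.3, 4.0, -1.7]
grip_width: 13.6
time: 10.73
tool_pos: [535.7, 39.2, 54.7]
tcp_rot: [0.076, 1.571, -1.726]
contact_force: [1.5, 3.8, -1.7]
grip_width: 13.6
time: 10.9
tool_pos: [535.2, 36.9, 54.7]
tcp_rot: [0.109, 1.571, -1.693]
contact_force: [1.7, 3.3, -1.9]
grip_width: 13.7
```

```bash
python3 -m handwheel '[[[0,0,0.12,0],[0,0,0.12,0]]]' 0
```

```text
time: 11.07
tool_pos: [534.7, 34.6, 54.7]
tcp_rot: [0.81, 1.571, -0.992]
contact_force: [1.1, 4.0, -2.2]
grip_width: 13.9
```

```bash
python3 -m handwheel '[[[0,0,0.12,0],[0,0,0.12,0]]]' 0
```

```text
time: 11.23
tool_pos: [534.1, 32.2, 54.7]
tcp_rot: [0.579, 1.571, -1.222]
contact_force: [1.7, 4.1, -2.1]
grip_width: 13.5
```

```bash
python3 -m handwheel '[[[0,0,0.12,0],[0,0,0.12,0]]]' 0
```

```text
time: 11.4
tool_pos: [533.6, 29.9, 54.7]
tcp_rot: [0.684, 1.571, -1.117]
contact_force: [1.7, 5.0, -1.8]
grip_width: 13.6
```

```bash
python3 -m handwheel '[[[0,0,0.1,0],[0,0,0.1,0]]]' 0
```

```text
time: 11.57
tool_pos: [533.1, 27.9, 54.7]
tcp_rot: [0.038, 1.571, -1.764]
contact_force: [2.2, 4.4, -1.9]
grip_width: 13.8
```

```bash
python3 -m handwheel '[[[0,0,0.1,0],[0,0,0.1,0]]]' 0
```

```text
time: 11.73
tool_pos: [532.6, 26.0, 54.7]
tcp_rot: [-0.383, 1.571, -2.185]
contact_force: [1.4, 4.4, -2.1]
grip_width: 14.0
```

```bash
python3 -m handwheel '[[[0,0,0.1,0],[0,0,0.1,0]]]' 0
```

```text
time: 11.9
tool_pos: [532.2, 24.1, 54.7]
tcp_rot: [0.405, 1.571, -1.396]
contact_force: [0.7, 3.5, -2.0]
grip_width: 14.0
```

```bash
python3 -m handwheel '[[[0,0,0.1,0],[0,0,0.1,0]]]' 0
```

```text
time: 12.07
tool_pos: [531.9, 23.2, 54.6]
tcp_rot: [3.119, 1.569, 1.316]
contact_force: [3.1, 13.7, -5.4]
grip_width: 13.8
```

```bash
python3 -m handwheel '[[[0,0,0,0]]]' 0
```

```text
time: 12.15
tool_pos: [531.9, 23.3, 54.6]
tcp_rot: [3.12, 1.569, 1.317]
contact_force: [2.9, 10.2, -3.3]
grip_width: 14.1
```

```bash
python3 -m handwheel '[[[0,0,-0.2,0],[0,0,-0.2,0],[0,0,-0.2,0],[0,0,-0.1,0],[0,0,0,0],[0,0,0,0]]]' 0; python3 - <<'E'
from h import *
rel((531.9,23.2,54.6),-13)
np.set_printoptions(precision=1,suppress=True)
o,p,R=pose(); hx=-R[:,2]
g=p-19*R[:,0]+np.array([0,0,1.3]);t=g+115*hx-[0,0,35.5]
p,d=bot.capture('scene'); cv2.imwrite('pics/s7.png',cv2.resize(p[110:210,310:430,::-1],None,fx=6,fy=6,interpolation=cv2.INTER_CUBIC))
c=lambda P:(proj('scene',P)-[310,110])*6+2.5
print('tip',t,c(t),'bend',c(t+[0,0,35.5]))
E
```

```text
time: 12.65
tool_pos: [533.3, 28.9, 54.7]
tcp_rot: [-0.237, 1.57, -2.039]
contact_force: [-0.1, 1.0, -1.3]
grip_width: 13.8
t 12.65 pos [533.285  28.864  54.682] q [-0.089  0.557  1.712 -0.     0.873  0.142] F [-0.054  0.983 -1.31 ] w 13.8
R [[-0.0, 0.973, -0.229], [-0.0, -0.229, -0.973], [-1.0, -0.0, 0.0]]
shift cm [ 0.008 -0.005  0.583]
jaw yaw -13.227220378060686
turn about tool x (rad) -0.003965743724785132 n rows 0.03304786437320943
tip [559.6 140.8  39.4] [290.6 451.2] bend [313.3 399.3]
```

View pics/s7.png

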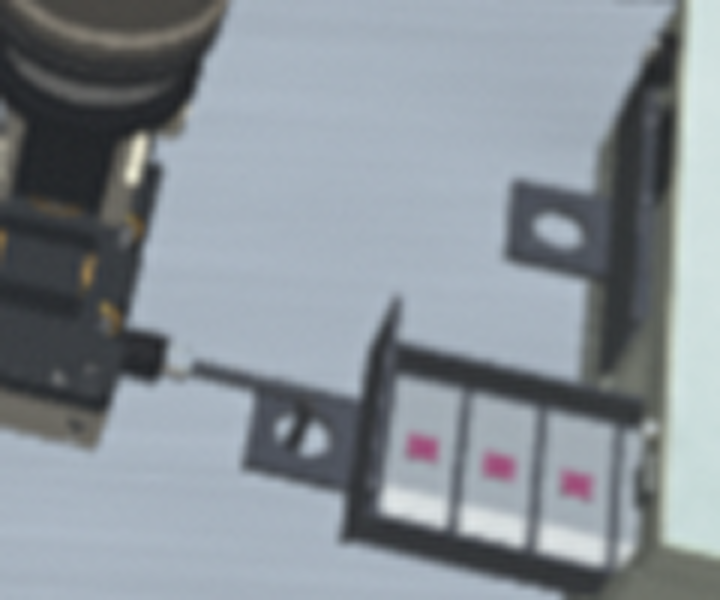

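```bash
python3 -m handwheel '[[[-0.4,0,0,0],[-0.5,0,0,0],[-0.6,0,0,0],[-0.6,0,0,0],[-0.8,0,0,0],[0,0,0,0]]]' 0; python3 - <<'E'
from h import *
rel((531.9,-20,160),-13)
p,d=bot.capture('scene'); cv2.imwrite('pics/s8.png',cv2.resize(p[110:210,310:430,::-1],None,fx=6,fy=6,interpolation=cv2.INTER_CUBIC))
E
```

```text
time: 13.2
tool_pos: [534.5, 28.9, 85.7]
tcp_rot: [1.687, 1.567, -0.115]
contact_force: [0.8, 0.7, -0.5]
grip_width: 13.5
t 13.2 pos [534.498  28.936  85.744] q [-0.089  0.513  1.684 -0.     0.941  0.142] F [ 0.813  0.67  -0.496] w 13.5
R [[0.003, 0.973, -0.229], [-0.0, -0.229, -0.973], [-1.0, 0.003, -0.0]]
shift cm [-7.425  0.893  4.82 ]
jaw yaw -13.236090208099942
turn about tool x (rad) -0.004120551463062505 n rows 0.034337928858854214
```

View pics/s8.png

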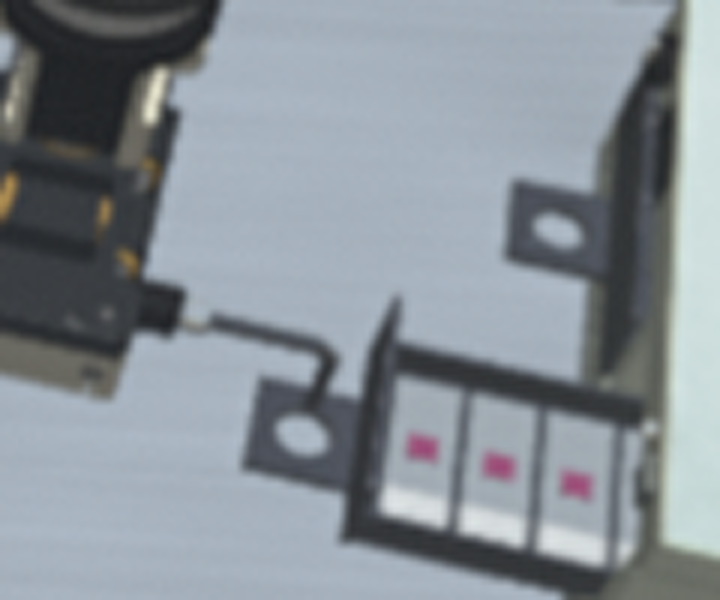

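```bash
python3 -m handwheel '[[[-2,0,0,0],[-2.5,0,0,0],[-2.5,0,0.5,0],[0,0,2,0],[0,0,2.5,0],[0,0,1,0],[0,0,0,0]]]' 0; python3 -m handwheel '[[[0,0,0,0.12],[0,0,0,0.12],[0,0,0,0.12],[0,0,0,0.12],[0,0,0,0.12],[0,0,0,0.12],[0,0,0,0.12],[0,0,0,0.12]]]' 0; python3 -m handwheel '[[[0,0,0,0.12],[0,0,0,0.12],[0,0,0,0.12],[0,0,0,0.11],[0,0,0,0],[0,0,0,0]]]' 0; python3 -c "
from h import *
rel((531.6,-226.9,150),-95.17)"
```

```text
time: 13.83
tool_pos: [519.1, -31.0, 153.6]
tcp_rot: [-0.752, 1.57, -2.556]
contact_force: [0.8, 0.7, -1.5]
grip_width: 13.5
time: 14.5
tool_pos: [519.6, -28.4, 153.2]
tcp_rot: [-1.028, 1.57, 2.487]
contact_force: [-0.0, 0.1, -1.3]
grip_width: 13.6
time: 15.0
tool_pos: [519.6, -28.7, 153.4]
tcp_rot: [-0.497, 1.57, 2.558]
contact_force: [-0.3, -0.4, -0.9]
grip_width: 14.1
t 15.0 pos [519.585 -28.67  153.366] q [-0.203  0.406  1.645  0.     1.091  1.455] F [-0.286 -0.423 -0.866] w 14.1
R [[-0.001, -0.086, -0.996], [0.0, -0.996, 0.086], [-1.0, -0.0, 0.001]]
shift cm [ 0.328 19.645 -2.911]
jaw yaw -94.96088336212553
turn about tool x (rad) 0.0036497738516102322 n rows 0.030414782096751938
```

```bash
python3 -m handwheel '[[[0,2.5,-0.4,0.004],[0,3.5,-0.5,0],[0,3.5,-0.5,0],[0,3.5,-0.5,0],[0,3.5,-0.5,0],[0,2.5,-0.5,0],[0,0.6,0,0],[0,0,0,0]]]' 0; python3 -m handwheel '[[[0,0,0,0],[0,0,0,0]]]' 0; python3 - <<'E'
from h import *
rel((531.6,-226.9,31.7),-95.17)
p,d=bot.capture('scene'); cv2.imwrite('pics/s9.png',cv2.resize(p[70:240,130:300,::-1],None,fx=3.5,fy=3.5,interpolation=cv2.INTER_CUBIC))
np.set_printoptions(precision=1,suppress=True)
o,p,R=pose(); hx=-R[:,2]
g=p-19*R[:,0]+np.array([0,0,1.3]);t=g+115*hx-[0,0,35.5]
c=lambda P:(proj('scene',P)-[130,70])*3.5+1.2
print('tip',t,c(t),'bend',c(t+[0,0,35.5]),c(g+56*hx))
E
```

```text
time: 15.67
tool_pos: [529.9, -228.7, 153.2]
tcp_rot: [-0.442, 1.57, 2.605]
contact_force: [0.2, 0.9, -1.8]
grip_width: 13.5
time: 15.83
tool_pos: [530.1, -225.7, 153.6]
tcp_rot: [-0.852, 1.57, 2.197]
contact_force: [0.2, 1.2, -1.4]
grip_width: 13.8
t 15.83 pos [ 530.076 -225.675  153.553] q [-0.536  0.5    1.486  0.     1.157  1.127] F [ 0.187  1.152 -1.35 ] w 13.8
R [[-0.001, -0.092, -0.996], [0.001, -0.996, 0.092], [-1.0, -0.001, 0.001]]
shift cm [12.185  0.117 -0.171]
jaw yaw -95.26950599384124
turn about tool x (rad) -0.0017367072179987318 n rows 0.014472560149989433
tip [ 644.7 -236.2  138.4] [225.5 386.9] bend [217.1 350.9] [242.2 274.7]
```

View pics/s9.png

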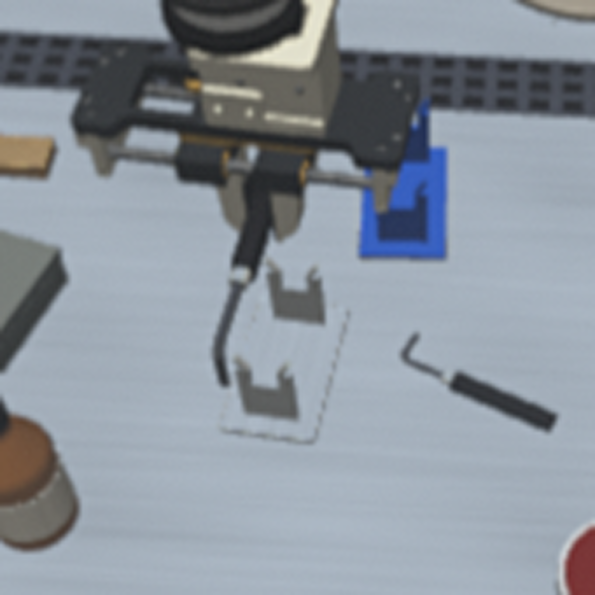

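```bash
python3 -m handwheel '[[[2,0.1,-0.1,0],[2.5,0,0,0],[2,0,0,0],[1,0,0,0],[0,0,0,0],[0,0,0,0]]]' 0; python3 -c "
from h import *
rel((531.6,-226.9,31.7),-95.17)"
```

```text
time: 16.38
tool_pos: [531.4, -227.7, 79.1]
tcp_rot: [-0.373, 1.571, 2.675]
contact_force: [-0.2, 0.4, -1.7]
grip_width: 13.6
t 16.38 pos [ 531.353 -227.678   79.052] q [-0.537  0.588  1.562 -0.     0.991  1.126] F [-0.188  0.45  -1.658] w 13.6
R [[-0.0, -0.093, -0.996], [0.0, -0.996, 0.093], [-1.0, -0.0, 0.0]]
shift cm [ 4.735 -0.08  -0.018]
jaw yaw -95.32705797578313
turn about tool x (rad) -0.002741178793933182 n rows 0.02284315661610985
```

```bash
python3 -m handwheel '[[[1,-0.07,0,-0.003],[1,0,0,0],[1,0,0,0],[0.7,0,0,0],[0.5,0,0,0],[0.3,0,0,0],[0,0,0,0],[0,0,0,0]]]' 0; python3 -c "
from h import *
rel((531.6,-226.9,31.7),-95.17)"
```

```text
time: 17.05
tool_pos: [531.2, -227.7, 33.7]
tcp_rot: [1.227, 1.571, -2.006]
contact_force: [-0.2, -0.1, -1.2]
grip_width: 13.9
t 17.05 pos [ 531.185 -227.712   33.665] q [-0.538  0.65   1.599 -0.     0.893  1.125] F [-0.196 -0.143 -1.206] w 13.9
R [[-0.0, -0.091, -0.996], [-0.0, -0.996, 0.091], [-1.0, 0.0, 0.0]]
shift cm [ 0.197 -0.085 -0.034]
jaw yaw -95.23088036042635
turn about tool x (rad) -0.0010625627392407153 n rows 0.008854689493672628
```

```bash
python3 -m handwheel '[[[0.1,-0.05,0,0],[0.05,0,0,0],[0,0,0,0],[0,0,0,0]]]' 0;  python3 -m handwheel '[[[0,0,0,0],[0,0,0,0],[0,0,0,0],[0,0,0,0],[0,0,0,0],[0,0,0,0]]]' 0.5; python3 -m handwheel '[[[-1,0,0,0],[-2,0,0,0],[-3,0,0,0],[-3,0,0,0],[-3,0,0,0],[-2,0,0,0],[0,0,0,0]]]' 0.5; python3 -m handwheel '[[[0,0,2,0],[0,0,3.5,0],[0,0,3.5,0],[0,0,2,0],[0,0,0,0],[0,0,0,0]]]' 0.5; python3 - <<'E'
from h import *
rel((531.6,-226.9,31.7),-95.17)
p,d=bot.capture('scene'); cv2.imwrite('pics/s10.png',cv2.resize(p[:,:,::-1],(800,600)))
cv2.imwrite('pics/s10c.png',cv2.resize(p[130:220,180:300,::-1],None,fx=6,fy=6,interpolation=cv2.INTER_CUBIC))
p,d=bot.capture('top'); cv2.imwrite('pics/t10c.png',cv2.resize(p[150:240,225:345,::-1],None,fx=6,fy=6,interpolation=cv2.INTER_CUBIC))
E
```

```text
time: 17.38
tool_pos: [531.3, -227.2, 32.4]
tcp_rot: [2.552, 1.57, -0.681]
contact_force: [0.1, -0.3, -1.2]
grip_width: 13.5
time: 17.88
tool_pos: [531.2, -227.2, 32.3]
tcp_rot: [2.293, 1.571, -0.94]
contact_force: [-0.1, -0.2, -0.0]
grip_width: 44.8
time: 18.47
tool_pos: [533.4, -228.3, 178.2]
tcp_rot: [2.695, 1.561, -0.538]
contact_force: [0.3, -1.7, 0.0]
grip_width: 45.9
time: 18.97
tool_pos: [421.2, -217.2, 172.7]
tcp_rot: [2.672, 1.57, -0.562]
contact_force: [-0.5, -0.4, -0.2]
grip_width: 46.1
t 18.97 pos [ 421.249 -217.178  172.701] q [-0.638  0.304  1.743  0.     1.094  1.025] F [-0.454 -0.359 -0.156] w 46.1
R [[0.001, -0.092, -0.996], [-0.0, -0.996, 0.092], [-1.0, 0.0, -0.001]]
shift cm [ 14.109  -0.055 -11.067]
jaw yaw -95.29185160326871
turn about tool x (rad) -0.0021267116758728593 n rows 0.017722597298940494
```

View pics/s10.png

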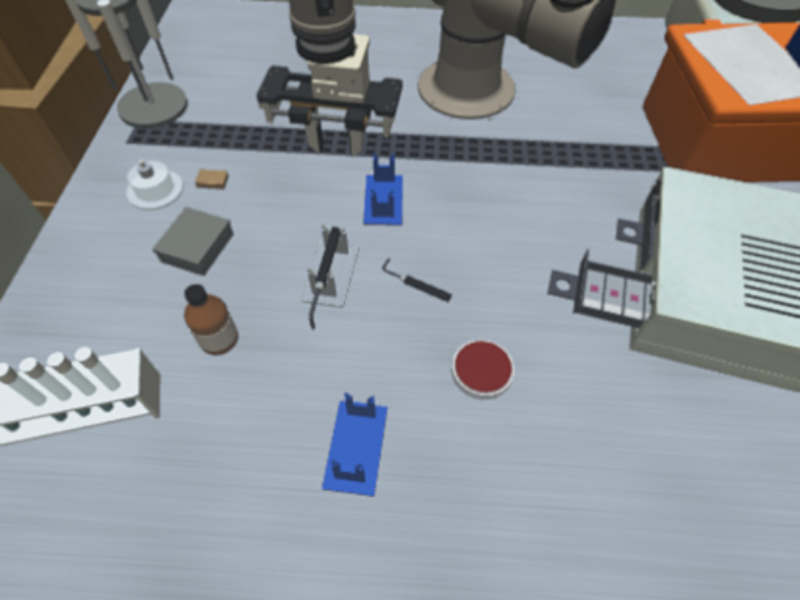

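View pics/s10c.png

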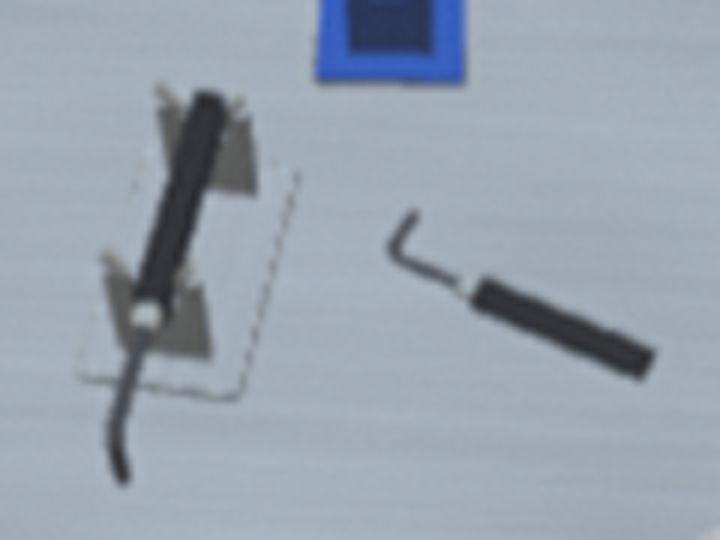

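View pics/t10c.png

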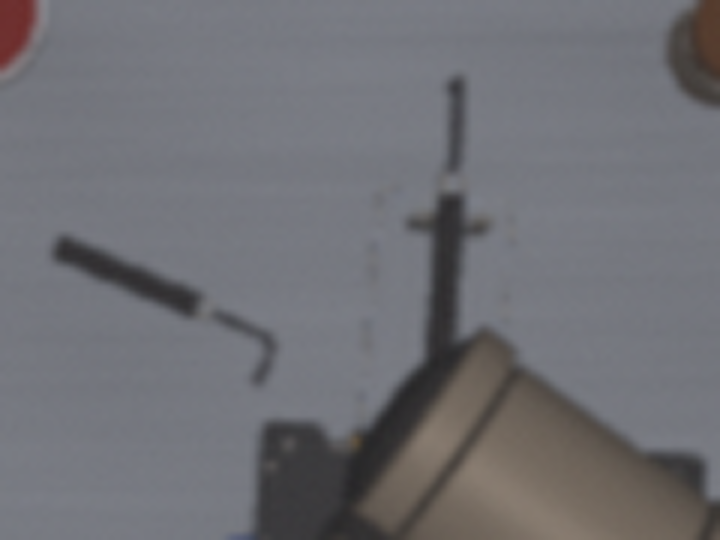

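```bash
python3 -c "
from plant import bot
print(bot.close_job())"
```

```text
the job is handed in; nothing more can be done
None
```

I drew the narrow slide tray out to its stop with the hook, unhooked it, laid the hook back in the steel rest, and handed the job in at about 19 s of the 64 s. The hand-in reports no verdict.

- **Choice of parts:** I took the larger hook in the steel rest. The small loose hook and the two blue rests were left alone.
- **Drawing the tray:** The tray ran at about 4–5 N for about 65 mm. It then came up hard at about 14 N, settling to about 11 N at the wrist, below the 22 N limit. The wrist force is all I could read, so the contact force on the tray itself was not measured directly.
- **Last pictures:**
  - The tray stayed out after I unhooked, and the wide tray is still shut.
  - The hook lies in both notches, tip down and the same way round, about 1 mm from where it lay before.
  - The dish, bottle and slide box look unmoved.
  - The gripper stands clear of everything.
- **Not fully checked:** In the last top view the arm hid the rear end of the handle, so that end was checked only in the scene view. No check failed or disagreed.

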